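# Fetch a serving pail from the drop-front cabinet

### The job

Fold down the front flap of the small wooden cabinet, lift the blue pail up and off its hook and bring it out, and set it down (do not drop it) upright in the middle of the round black trivet, wholly on it. Then push the flap back up until it is fully shut. Leave the red pail hanging and do not disturb or push away the other things; keep the blue pail upright throughout.

Things in the scene. Friction and masses are not known exactly. Their poses are not given: they have to be found in the camera images.
- cabinet: fixed open-fronted wooden cabinet 280 mm wide (y), 126 deep, 227 high. Origin: on the worktop under the middle of its front; x points into it, z up. Floor top at z=18 mm, side walls 12 thick; roof underside at z=215, roof front edge at x=14, nothing between roof and flap in front. The shut flap bars the pails' way out. Pails hang at x=45, y=+53 and -53 mm
- hook_left (a point): seat of the J hook (8 mm steel bar hung from the roof) at the cabinet's +y side: lowest point of the bar's centre line, 165 mm above the worktop. The hook opens to the front, its upturned tip 23 mm in front of the seat: a pail must rise at least 16 mm (24 is good, at 40 it meets the roof), then come forward over 40 mm
- hook_right (a point): the same for the hook at the cabinet's -y side
- flap (a joint): hinge of the white front flap, rad: 0 upright and shut, 1.45 folded down to the front, nearly level. Hinge axis along the cabinet's y, at x=-5, z=26 mm in its frame; stiff, it stays where it is left (about 1.5 N at the tab). Panel 250 mm wide, 10 thick, reaching 95 mm from the hinge axis
- flap_tab (a point): grip point on the dark wooden pull tab at the middle of the flap's free edge, in the flap's plane: 22 mm wide (cabinet's y), 12 thick, from 95 to 146 mm from the hinge axis. This point is inside it, 128 mm from the axis, and moves with the flap (z away from the hinge)
- blue_pail: blue pail 60 mm across outside, 75 high, straight sides (wall 3 mm, open top), with a stiff steel bail (6 mm bar) arching over it in its y-z plane to 131 mm above the bottom, about 0.16 kg. Origin: centre of the underside, z up. At the start it hangs upright by its bail on one of the two hooks, underside 45 mm above the worktop
- red_pail: red pail 60 mm across outside, 75 high, straight sides (wall 3 mm, open top), with a stiff steel bail (6 mm bar) arching over it in its y-z plane to 131 mm above the bottom, about 0.16 kg. Origin: centre of the underside, z up. At the start it hangs upright by its bail on one of the two hooks, underside 45 mm above the worktop. To be left hanging
- trivet: round black rubber trivet with a grey ring, fixed to the worktop, 110 mm across, 10 mm thick. Origin: centre of its underside
- tea_mug: white mug, 78 mm across, 110 mm with the handle, 97 mm high, bystander near the trivet. Origin: underside
- garlic: garlic bulb, 60 mm across, 58 mm high, bystander near the trivet. Origin: underside
- lemon: yellow lemon, 78x55x56 mm, bystander near the trivet. Origin: underside
- onion: red onion, 78 mm across, 84 mm high, bystander to the left of the cabinet. Origin: underside
- tomato_tin: tin with a tomato picture, 75 mm across, 58 mm high, standing on the cabinet's roof, bystander. Origin: underside
Mind the look-alikes: they are no part of the job. Of the things that look like the blue_pail, the middle-sized one is meant.

How it is judged:
On the way, in this order (a step that is already met when the one before it is completed fails the run):
1. the flap is folded down (joint flap over 1.2 rad) (value of joint flap above 1.2 rad), for 0.2 s.
2. the blue pail is off its hook and in front of the cabinet (origin more than 40 mm in front of its front), flap still down (x of blue_pail in the frame of cabinet below -0.04 m and value of joint flap above 1 rad), for 0.1 s.
3. the blue pail is set down upright on the trivet while the fingers still hold it (horizontal distance between blue_pail and trivet below 0.025 m and angle between blue_pail's own z axis and vertical below 0.1 rad and height (world z) of blue_pail between 0.006 and 0.016 m and contact force between the fingers and blue_pail above 0.5 N), for 0.1 s.
At the end, for the whole second after the job is handed in: The blue pail stands upright (within 0.1 rad) and at rest on the trivet, its centre within 25 mm of the trivet's centre; the flap is shut (joint below 0.08 rad); the red pail still hangs on its hook, within 30 mm of where it was (horizontal distance between blue_pail and trivet below 0.025 m and angle between blue_pail's own z axis and vertical below 0.1 rad and height (world z) of blue_pail between 0.006 and 0.016 m and linear speed of blue_pail below 0.02 m/s and value of joint flap below 0.08 rad and distance of red_pail from where it was at the start of the episode below 0.03 m); the robot touches nothing.
It fails at once if the red pail is moved more than 40 mm or knocked off its hook (distance of red_pail from where it was at the start of the episode above 0.04 m).
It fails at once if the blue pail is tipped more than 40 degrees (angle between blue_pail's own z axis and vertical above 0.7 rad).
It fails at once if the mug, garlic, lemon, onion or tin is moved more than 30 mm (distance of any of tea_mug, garlic, lemon, onion, tomato_tin from where it was at the start of the episode above 0.03 m).
It also fails if it takes over 72 s, if anything falls off the work surface, if the arm or the gripper's body presses on something with over 40 N, if the wrist force passes 120 N, or if a joint passes its speed limit or range.

### The arm

A 6-joint arm with a two-finger parallel gripper is mounted at the origin on a cart in front of the work surface, level with it; the furniture and walls round the work are solid. World frame = base frame: x ahead of the robot, y to its left, z up, the work surface at z = 0. Lengths are in m, angles in rad, forces in N, time in s.
With the tool pointing down it reaches from about 0.35 to 0.775 m from the base axis. Payload 5.5 kg.
Tool frame: the origin (TCP) lies midway between the tips of the shut fingers; the grasp point (between the pads) lies 19 mm behind it; z points along the fingers, y is the line along which they close (so a half turn about z gives the same grasp; the last joint's range is limited). The gripper opens to 85 mm and grips with 20 to 120 N. Pads are 22 mm wide; open, the fingers measure 114 mm over their backs; the gripper's body (76 mm by 85 mm) begins 54 mm behind the grasp point. The pads swing forward as they close: fully open they stand 13 mm farther back than shut.
Start: joints at [1.068, 0.313, 0.046, 1.304, 0, 1.431], TCP at [0.204, 0.538, 0.231] pointing down, gripper open.
Joint ranges: [-2.76, 2.76], [-0.86, 1.69], [-1.03, 1.26], [-2.2, 2.34], [-1.47, 1.5], [-3.14, 3.14]. Speed limits (rad/s): [2.57, 2.57, 3.14, 3.14, 3.14, 3.14].

### API

Orientations are given as a unit quaternion [w, x, y, z].
In Python, from workcell import get_state, read_camera, camera_info, hand_in, recognise gives the robot as it stands.
- The arm moves only by the tool arm_command, never from a script. Its argument "moves" is one flat list of numbers, 7 for each row, row after row: the opening, from -1 (shut) to 1 (fully open), then the shift along the tool's x, y, z in mm, then the turn, a rotation vector about the tool's x, y, z in rad. A call has 1 to 8 rows; each row shifts and turns the commanded pose from where the row before left it, along the tool's axes as they then stand; what a row does not reach is not made up. A row lasts 1/8 s, in which the tool goes at most 62.5 mm and 10.7 degrees, less where a joint would pass 70% of its speed; a pose out of reach is approached as far as the arm can. A call with a gripper value outside its range is refused whole. The fingers move at their own pace and stop on an object; "newtons" is the grip in N (left out, the last holds). Time passes only in rows, so rows that do not move let the fingers close. It gives the time, the measured TCP pose, the force, the opening and the grip force at its end, in the units of the state.
- get_state(): the state, without advancing time (a new reading comes with each control period).
- read_camera(name): name is "side" or "top"; returns (picture, depth): 400x640x3 uint8, blue, green, red; 400x640 float32, m along the optical axis (not along the pixel's ray), 0 where there is no reading.
- camera_info(name): a dict with "fovy" (degrees; the focal length in pixels is half the picture's height over the tangent of half this angle, whatever the lens; pixels are square), "cx", "cy" (the principal point, pixels), "eye" and "orientation" of the camera in the world. Camera axes: x right, y down, z forward; pixel columns grow to the right and rows downward; lengths in m; the calibration is good to about 2 mm. A picture is of the moment at which its call begins. camera_info takes no time and is no camera call.
- hand_in(): hands the job in; it is judged then, once.
Trained networks look in the newest picture that a camera, given by its name, has taken for a name from the list of things; names that differ only in an ending like _2 or _b are one class to them, and where a whole thing is asked for, a point or a joint stands for the part that bears it (a point fixed in the world has none). Each returns a list of dicts, best first, with "confidence" (0 to 1); they miss things now and then, are a little off and sometimes report something else, mostly with a low value. They report only what shows in the picture. A call takes as long as a camera call. They do not tell look-alikes from the thing itself.
- recognise(camera, label): "point" ([column, row] in pixels, amid what is visible of it).
The state is a dict: "clock": time; "joint_pos": joint angles; "qvel": joint speeds; "tau": joint torques, N m; "tcp_pos": TCP position; "orientation": TCP orientation; "wrist_force": force on the tool from outside, world axes, zero at the start; "ft_torque": the same for the moment, N m; "finger_gap": finger opening in m; "grip_force": force on a finger pad.
Only numpy, scipy, OpenCV 4.12 (cv2) and the standard library are available. Lean on these libraries where they do the work, as an engineer would, in place of code of your own. Each camera call takes 0.05 s, during which the arm holds its last target. There are 200 camera calls.

## Working session

There is one attempt and no reset: what is moved stays moved. The work goes in short steps, Python scripts to look and compute and a tool call to move; the robot and the scene stay as the last step left them, time stands still between calls to the robot, and variables do not carry over. Pictures are saved under pics/ and viewed, at most 10 in all, crops included, and the job is handed in when it is done.

Besides the shell and the picture viewer there is one more tool, called after "Emit:" as name(argument=value, ...), one argument or row to a line, values as JSON. arm_command: Moves the arm, as the interface text tells. Its arguments: {"type":"object","properties":{"moves":{"type":"array"},"newtons":{"type":"number"}},"required":["moves"]}

```bash
ls; mkdir -p pics
cat > h.py <<'E'
import numpy as np, cv2
from scipy.spatial.transform import Rotation as R
from workcell import *
def rot(q): return R.from_quat([q[1],q[2],q[3],q[0]])
def cam(n):
    c=camera_info(n); f=200/np.tan(np.radians(c["fovy"])/2); return c,f
def world(n,u,v,d):
    c,f=cam(n); p=np.stack([(u-c["cx"])/f*d,(v-c["cy"])/f*d,d*np.ones_like(u*1.)],-1)
    return rot(c["orientation"]).apply(p.reshape(-1,3)).reshape(p.shape)+np.array(c["eye"])
def cloud(n,d):
    v,u=np.mgrid[:400,:640]; return world(n,u,v,d)
def proj(n,p):
    c,f=cam(n); q=rot(c["orientation"]).inv().apply(np.atleast_2d(p)-np.array(c["eye"]))
    return np.c_[q[:,0]/q[:,2]*f+c["cx"],q[:,1]/q[:,2]*f+c["cy"]]
E
python3 - <<'E'
from h import *
np.set_printoptions(precision=3,suppress=True)
print(get_state())
for n in("side","top"):
    print(camera_info(n))
    p,d=read_camera(n); cv2.imwrite(f"pics/{n}0.png",p); np.save(n+"0.npy",d); P=cloud(n,d)
    for l in["cabinet","flap","flap_tab","blue_pail","red_pail","trivet","tea_mug","garlic","lemon","onion","tomato_tin"]:
        for r in recognise(n,l):
            u,v=[int(round(x)) for x in r["point"]]; print(n,l,round(r["confidence"],2),u,v,P[v,u])
E
```

```text
pics
{'clock': 0.0, 'joint_pos': array([1.068, 0.314, 0.045, 1.304, 0.   , 1.431]), 'qvel': array([-0.001, -0.001,  0.001, -0.001,  0.   ,  0.   ]), 'tau': array([ -0.001, -48.063,  29.853,   0.02 ,  -0.   ,  -0.   ]), 'tcp_pos': array([0.204, 0.537, 0.23 ]), 'orientation': array([-0.   ,  0.18 ,  0.984, -0.001]), 'wrist_force': array([-0.048, -0.2  , -0.054]), 'ft_torque': array([-0.035, -0.063, -0.006]), 'grip_force': 0.0, 'finger_gap': 0.08529351570572834}
{'fovy': 51.457551048794706, 'cx': 324.54767177291916, 'cy': 199.8619541405243, 'eye': array([ 0.144, -0.351,  1.323]), 'orientation': array([-0.235,  0.914, -0.323,  0.077])}
side cabinet 0.68 368 210 [0.673 0.083 0.018]
side flap 0.56 366 231 [0.583 0.002 0.104]
side flap_tab 0.6 366 231 [0.583 0.002 0.104]
side blue_pail 0.72 356 214 [0.617 0.086 0.053]
side blue_pail 0.71 440 276 [ 0.699 -0.243  0.006]
side blue_pail 0.63 410 287 [ 0.596 -0.208  0.008]
side red_pail 0.56 386 228 [ 0.662 -0.016  0.049]
side trivet 0.63 283 200 [0.465 0.308 0.011]
side trivet 0.18 324 190 [0.589 0.226 0.06 ]
side tea_mug 0.66 259 162 [0.485 0.
[... 630 characters left out ...]
1  0.007]
top blue_pail 0.93 430 219 [ 0.604 -0.229  0.001]
top blue_pail 0.8 348 188 [0.64  0.075 0.049]
top blue_pail 0.5 234 244 [0.353 0.408 0.053]
top blue_pail 0.47 441 193 [ 0.714 -0.257  0.003]
top red_pail 0.69 374 187 [ 0.628 -0.012  0.115]
top trivet 0.71 270 225 [0.461 0.317 0.008]
top trivet 0.4 347 188 [0.638 0.078 0.051]
top tea_mug 0.65 230 205 [0.497 0.469 0.03 ]
top tea_mug 0.59 358 176 [0.6   0.046 0.221]
top garlic 0.5 259 198 [0.54  0.374 0.041]
top lemon 0.5 375 183 [ 0.679 -0.015  0.049]
top lemon 0.49 235 243 [0.355 0.404 0.06 ]
top onion 0.57 304 188 [0.601 0.225 0.063]
top tomato_tin 0.61 376 151 [0.667 0.005 0.278]
top tomato_tin 0.52 378 183 [ 0.68  -0.025  0.052]
```

Run:
```python
import cv2
for n,(a,b,c,d) in {"side":(130,330,220,480),"top":(120,280,200,470)}.items():
    p=cv2.imread(f"pics/{n}0.png")[a:b,c:d]; k=3 if n=="side" else 2.9
    cv2.imwrite(f"pics/{n}0c.png",cv2.resize(p,None,fx=k,fy=k,interpolation=cv2.INTER_CUBIC)[:600,:800])
```

```text
(no output)
```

View pics/side0c.png

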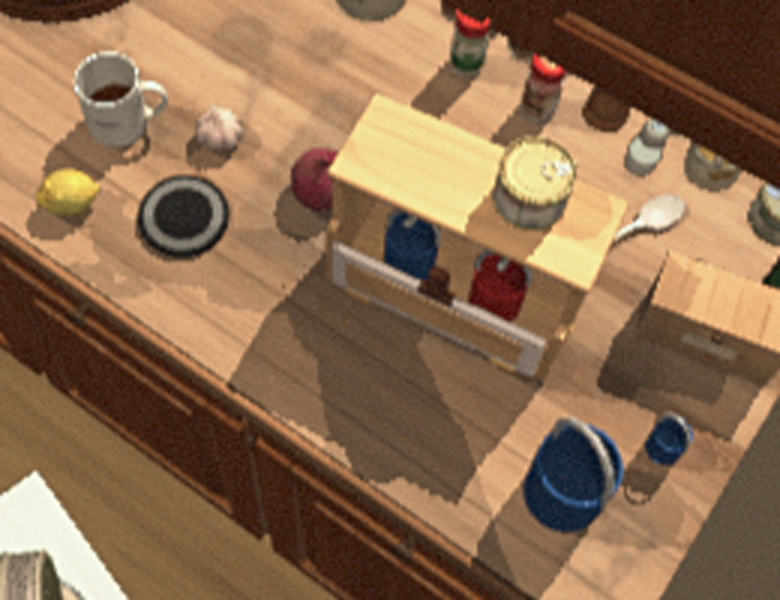

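View pics/top0c.png

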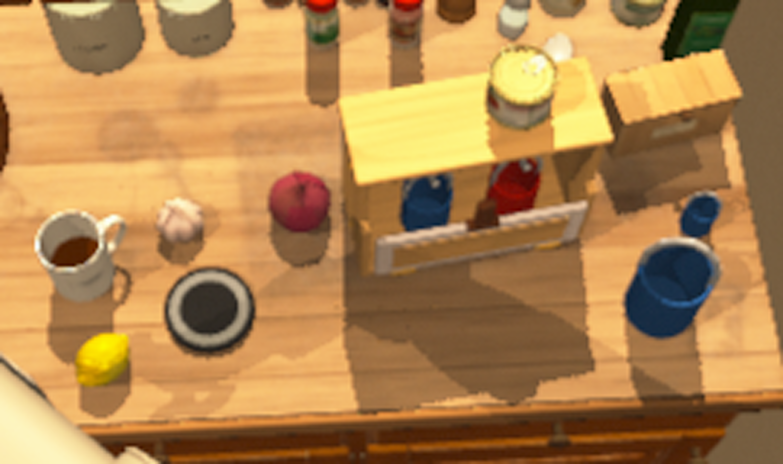

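The side view holds three blue pails. The one hanging in the cabinet at (356,214) is middle-sized; the one at (410,287) is larger and the one at (440,276) is small. The hanging one is meant, on the +y (left) hook, and the enlarged crops confirm it. The red pail is on the -y hook and the onion stands close to the cabinet's left wall.

Run:
```python
from h import *
np.set_printoptions(precision=4,suppress=True)
for n in("side","top"):
    P=cloud(n,np.load(n+"0.npy")); p=cv2.imread(f"pics/{n}0.png").astype(int)
    X,Y,Z=P[...,0],P[...,1],P[...,2]
    m=(abs(Z-.227)<.006)&(X>.5)&(X<.8)&(abs(Y-.03)<.25)
    k,lab,st,c=cv2.connectedComponentsWithStats(m.astype(np.uint8)); i=1+st[1:,4].argmax()
    q=P[lab==i]; print(n,"roof",len(q),q[:,2].mean(),cv2.minAreaRect((q[:,:2]*1000).astype(np.float32)),"\n",cv2.boxPoints(cv2.minAreaRect((q[:,:2]*1000).astype(np.float32))))
    # flap top/white: 
    f=(Z>.03)&(Z<.15)&(X>.5)&(X<.68)&(Y>-.15)&(Y<.2)&(p.min(-1)>130)&(p.max(-1)-p.min(-1)<50)
    q=P[f]; print("white",len(q),q.min(0),q.max(0)); 
    if len(q)>20: print(cv2.minAreaRect((q[:,:2]*1000).astype(np.float32)))
    b=(p[...,0]-p[...,2]>40)&(Z>.02)&(X>.55)&(Y>0)&(Y<.2); q=P[b]; print("blue",len(q),q.mean(0),q.min(0),q.max(0))
    b=(p[...,2]-p[...,0]>60)&(p[...,1]<50)&(Z>.02)&(X>.57)&(Y<.06)&(Y>-.1); q=P[b]; print("red",len(q),q.mean(0),q.min(0),q.max(0))
    t=(abs(Z-.01)<.006)&(np.hypot(X-.463,Y-.31)<.09)&(p.max(-1)<75); q=P[t].copy()
    print("trivet",len(q),cv2.minEnclosingCircle((q[:,:2]*1000).astype(np.float32)),(q.min(0)+q.max(0))/2)
```

```text
side roof 2557 0.22756381331047865 ((654.3470458984375, 40.10650634765625), (114.06849670410156, 288.1139831542969), 23.06106185913086) 
 [[ 545.4417  150.3106]
 [ 658.2994 -114.7796]
 [ 763.2524  -70.0976]
 [ 650.3947  194.9926]]
white 144 [ 0.5351 -0.1058  0.1144] [0.6317 0.1145 0.1269]
((584.991943359375, 4.886688232421875), (10.155757904052734, 238.6962432861328), 22.989301681518555)
blue 32 [0.6041 0.0732 0.0942] [0.5819 0.0498 0.041 ] [0.6347 0.1065 0.1245]
red 221 [ 0.6628 -0.0178  0.1252] [ 0.6212 -0.0862  0.0447] [0.777  0.0506 0.4233]
trivet 342 ((456.17816162109375, 309.02740478515625), 55.274505615234375) [0.4554 0.309  0.01  ]
top roof 2228 0.2266239464813315 ((656.4971923828125, 39.79618835449219), (116.43616485595703, 287.3327941894531), 22.85045623779297) 
 [[ 547.0584  149.5802]
 [ 658.6375 -115.2032]
 [ 765.936   -69.9878]
 [ 654.3569  194.7955]]Traceback (most recent call last):
  File "<stdin>", line 11, in <module>
    return umr_minimum(a, axis, None, out, keepdims, initial, where)
ValueError: zero-size array to reduction operation minimum which has no identity
```

```bash
cat >> h.py <<'E'
YAW=np.radians(23.0); O=np.array([.5905,.0125,0.])
RC=R.from_euler("z",YAW)
def c2w(p): return O+RC.apply(p)
def w2c(p): return RC.inv().apply(np.asarray(p)-O)
def tool(pitch,head=23.0):   # tool z: heading (deg, world), pitch below horizontal
    h,a=np.radians([head,pitch]); z=np.array([np.cos(a)*np.cos(h),np.cos(a)*np.sin(h),-np.sin(a)])
    y=np.array([-np.sin(h),np.cos(h),0]); return R.from_matrix(np.c_[np.cross(y,z),y,z])
def plan(wps,g,start=None):
    """wps: list of (grasp point world, R, nrows); prints rounded rows"""
    if start is None:
        s=get_state(); start=(s["tcp_pos"],rot(s["orientation"]))
    p,r=start; p=np.array(p)
    for q,rt,n in wps:
        tgt=np.array(q)+rt.apply([0,0,.019])
        for k in range(n):
            f=1/(n-k); d=r.inv().apply((tgt-p)*f)*1000; w=(r.inv()*rt).as_rotvec()*f
            d=np.round(d); w=np.round(w,2)+0
            print(f"{g},"+",".join("%g"%x for x in d+0.)+","+",".join("%g"%x for x in w)+",", end="\n")
            p=p+r.apply(d/1000); r=r*R.from_rotvec(w)
        print("  -> tcp",p.round(3),"err",((tgt-p)*1000).round(1),"cab gp",(w2c(p-r.apply([0,0,.019]))*1000).round())
    return p,r
def where():
    s=get_state(); r=rot(s["orientation"]); p=s["tcp_pos"]
    print("t",round(s["clock"],2),"gp cab",(w2c(p-r.apply([0,0,.019]))*1000).round(1),"z",r.apply([0,0,1]).round(3),"y",r.apply([0,1,0]).round(3),"gap",round(s["finger_gap"],4),"grip",s["grip_force"],"F",s["wrist_force"].round(1),"J",s["joint_pos"].round(2))
E
python3 - <<'E'
from h import *
np.set_printoptions(precision=4,suppress=True)
for n in("side","top"):
    P=cloud(n,np.load(n+"0.npy")); p=cv2.imread(f"pics/{n}0.png").astype(int); C=w2c(P.reshape(-1,3)).reshape(P.shape)*1000
    X,Y,Z=C[...,0],C[...,1],C[...,2]
    f=(abs(X+5)<25)&(abs(Y)<135)&(Z>116)&(Z<126); q=C[f]; print(n,"edge",len(q),np.percentile(q,[2,50,98],0))
    print("slope",np.polyfit(q[:,1],q[:,0],1))
    f=(abs(X+5)<25)&(abs(Y)<20)&(Z>130)&(Z<185); q=C[f]; print("tab",len(q),np.percentile(q,[5,50,95],0))
    f=(abs(Z-227)<6)&(X>-10)&(X<150)&(abs(Y)<160); q=C[f]; print("roof",len(q),np.percentile(q,[1,50,99],0))
    b=(p[...,0]-p[...,2]>20)&(Z>30)&(X>0)&(X<100)&(abs(Y)<120); q=C[b]; print("blue",len(q),np.percentile(q,[2,50,98],0))
    w=P; t=(abs(w[...,2]-.01)<.006)&(np.hypot(w[...,0]-.458,w[...,1]-.31)<.08)&(p.max(-1)<90); q=w[t]
    print("trivet",cv2.minEnclosingCircle((q[:,:2]*1000).astype(np.float32)),(q.min(0)+q.max(0))/2)
print("plan")
p=plan([(c2w([-.2,.1,.27]),tool(60),10),(c2w([-.085,0,.234]),tool(45),6)],0)
E
```

```text
side edge 271 [[ -14.3421 -130.691   116.501 ]
 [  -7.3803  -10.4654  121.3444]
 [  18.8369  129.6008  125.5586]]
slope [ 0.004  -4.8773]
tab 60 [[-14.6315 -10.1441 133.3699]
 [-12.5283  -0.8975 161.1236]
 [ -5.4802   9.3982 175.2857]]
roof 2557 [[  13.8847 -141.3814  222.0674]
 [  58.4292   17.6884  227.6279]
 [ 123.4673  140.3937  232.225 ]]
blue 240 [[ 14.6029  25.3917  46.6622]
 [ 53.0326  54.2208  84.0667]
 [ 73.0998  79.3568 123.37  ]]
trivet ((454.2259521484375, 310.4975280761719), 55.91513442993164) [0.4554 0.3094 0.01  ]
top edge 223 [[ -12.1496 -128.8597  116.1638]
 [  -5.7305    2.8861  120.6325]
 [  18.4262  131.6635  125.1985]]
slope [ 0.0013 -3.8586]
tab 54 [[-12.2572  -9.4901 133.4493]
 [ -9.479    1.3022 161.3365]
 [ -1.7631   9.2726 175.1911]]
roof 2228 [[  16.0666 -140.7992  221.4401]
 [  61.5232   24.4866  226.5504]
 [ 126.1015  140.7921  232.2159]]
blue 223 [[ 17.9781  25.9743  44.8446]
 [ 39.163   49.437   82.6974]
 [ 75.7903  79.7623 121.6176]]
trivet ((457.4542541503906, 309.732177734375), 53.60326385498047) [0.4579 0.3083 0.01  ]
plan
0,-34,-41,-2,-0.02,-0.05,-0.07,
0,-31,-44,-1,-0.02,-0.05,-0.08,
0,-28,-46,-1,-0.02,-0.05,-0.07,
0,-24,-48,-1,-0.02,-0.05,-0.08,
0,-21,-49,0,-0.02,-0.05,-0.07,
0,-17,-51,0,-0.02,-0.05,-0.08,
0,-13,-52,-1,-0.02,-0.05,-0.07,
0,-9,-53,-1,-0.02,-0.05,-0.08,
0,-5,-53,-2,-0.02,-0.05,-0.07,
0,-2,-54,-3,-0.02,-0.05,-0.08,
  -> tcp [0.376 0.03  0.253] err [0.1 0.2 0.3] cab gp [-200.  100.  270.]
0,-14,-17,15,0,-0.04,0,
0,-14,-17,15,0,-0.04,0,
0,-13,-17,16,0,-0.04,0,
0,-13,-16,16,0,-0.05,0,
0,-12,-17,17,0,-0.04,0,
0,-11,-16,17,0,-0.05,0,
  -> tcp [ 0.525 -0.015  0.221] err [-0.1 -0.1 -0.6] cab gp [-85.   0. 235.]
```

Emit:
arm_command(
  moves=[0,-34,-41,-2,-0.02,-0.05,-0.07,0,-31,-44,-1,-0.02,-0.05,-0.08,0,-28,-46,-1,-0.02,-0.05,-0.07,0,-24,-48,-1,-0.02,-0.05,-0.08,0,-21,-49,0,-0.02,-0.05,-0.07,0,-17,-51,0,-0.02,-0.05,-0.08,0,-13,-52,-1,-0.02,-0.05,-0.07,0,-9,-53,-1,-0.02,-0.05,-0.08],
  newtons=25,
)

```text
clock: 2.2
tcp_pos: [0.34, 0.1354, 0.2488]
orientation: [0.205, -0.118, 0.971, 0.041]
wrist_force: [1.1, -0.7, 0.0]
finger_gap: 0.0429
grip_force: 0.0
```

Emit:
arm_command(
  moves=[0,-5,-53,-2,-0.02,-0.05,-0.07,0,-2,-54,-3,-0.02,-0.05,-0.08,0,-14,-17,15,0,-0.04,0,0,-14,-17,15,0,-0.04,0,0,-13,-17,16,0,-0.04,0,0,-13,-16,16,0,-0.05,0,0,-12,-17,17,0,-0.04,0,0,-11,-16,17,0,-0.05,0],
)

```text
clock: 3.2
tcp_pos: [0.5161, 0.0004, 0.2148]
orientation: [0.364, -0.171, 0.912, 0.074]
wrist_force: [0.1, -0.2, 0.5]
finger_gap: 0.0426
grip_force: 0.0
```

Run:
```python
from h import *
where()
p=plan([(c2w([-.081,0,.230]),tool(45),1),(c2w([-.007,0,.154]),tool(45),6)],0)
```

```text
t 3.2 gp cab [-86.3  18.1 228.5] z [ 0.64   0.259 -0.724] y [-0.367  0.93   0.01 ] gap 0.0426 grip 0.0 F [ 0.1 -0.2  0.5] J [-0.48 -0.23 -0.84  0.41  0.55 -0.69]
0,-6,-18,3,-0.01,-0.02,-0.03,
  -> tcp [ 0.529 -0.014  0.217] err [-0.4  0.1 -0. ] cab gp [-81.  -0. 230.]
0,0,0,18,0,0,0,
0,0,0,18,0,0,0,
0,0,0,17,0,0,0,
0,0,0,18,0,0,0,
0,1,0,17,0,0,0,
0,0,0,18,0,0,0,
  -> tcp [0.597 0.015 0.141] err [-0.4  0.3 -0.1] cab gp [ -7.  -0. 154.]
```

Emit:
arm_command(
  moves=[0,0,0,0,0,0,0],
)

```text
clock: 3.32
tcp_pos: [0.515, 0.0005, 0.2134]
orientation: [0.363, -0.171, 0.913, 0.074]
wrist_force: [-0.1, -0.2, 0.3]
finger_gap: 0.043
grip_force: 0.0
```

Run:
```python
from h import *
where()
p=plan([(c2w([-.081,0,.230]),tool(45),1),(c2w([-.007,0,.154]),tool(45),6)],0)
```

```text
t 3.33 gp cab [-87.2  18.7 227.2] z [ 0.637  0.26  -0.726] y [-0.366  0.931  0.012] gap 0.043 grip 0.0 F [-0.1 -0.2  0.3] J [-0.48 -0.23 -0.84  0.42  0.55 -0.69]
0,-8,-18,2,-0.01,-0.03,-0.03,
  -> tcp [ 0.528 -0.014  0.217] err [ 0.  -0.3 -0.6] cab gp [-81.   0. 231.]
0,0,0,18,0,0,0,
0,0,0,18,0,0,0,
0,1,0,18,0,0,0,
0,0,0,17,0,0,0,
0,1,0,18,0,0,0,
0,0,0,17,0,0,0,
  -> tcp [0.596 0.015 0.141] err [ 0.2 -0.1 -0.5] cab gp [ -7.   0. 154.]
```

Emit:
arm_command(
  moves=[0,-8,-18,2,-0.01,-0.03,-0.03,0,0,0,18,0,0,0,0,0,0,18,0,0,0,0,1,0,18,0,0,0,0,0,0,17,0,0,0,0,1,0,18,0,0,0,0,0,0,17,0,0,0],
)

```text
clock: 4.2
tcp_pos: [0.5964, 0.016, 0.1425]
orientation: [0.377, -0.186, 0.904, 0.076]
wrist_force: [-0.3, -0.7, 0.3]
finger_gap: 0.0429
grip_force: 0.0
```

Run:
```python
from h import *
where()
p,d=read_camera("top"); cv2.imwrite("pics/t1.png",cv2.resize(p[120:270,280:430],None,fx=4,fy=4,interpolation=cv2.INTER_CUBIC))
```

```text
t 4.2 gp cab [ -6.7   0.9 155.9] z [ 0.654  0.277 -0.704] y [-0.393  0.919 -0.004] gap 0.0429 grip 0.0 F [-0.3 -0.7  0.3] J [-0.36  0.03 -0.86  0.05  0.51 -0.6 ]
```

View pics/t1.png

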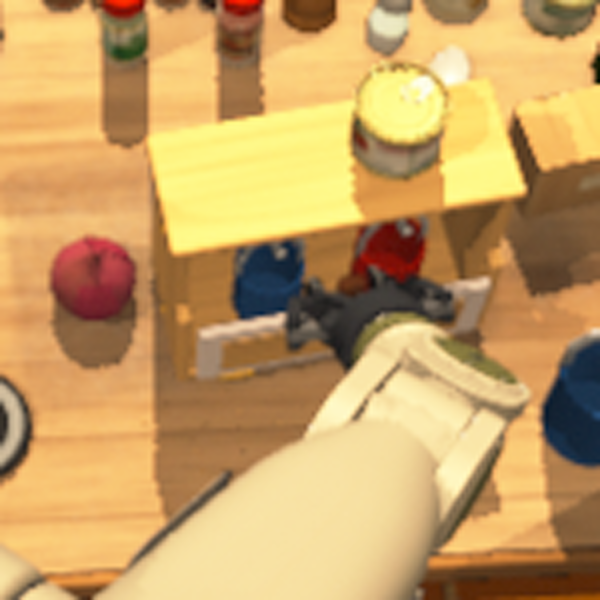

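The fingers straddle the dark tab, seen at (352,283) in the crop; next I close on it.

Emit:
arm_command(
  moves=[-1,0,0,0,0,0,0,-1,0,0,0,0,0,0,-1,0,0,0,0,0,0,-1,0,0,0,0,0,0],
  newtons=25,
)

```text
clock: 4.75
tcp_pos: [0.5965, 0.0132, 0.1426]
orientation: [0.377, -0.184, 0.905, 0.073]
wrist_force: [4.6, -7.1, -7.2]
finger_gap: 0.0217
grip_force: 31.0
```

Run:
```python
from h import *
where()
s=get_state();r=rot(s["orientation"])
# pads swing forward: treat current point as being on tab
g=w2c(s["tcp_pos"]-r.apply([0,0,.019])); A=np.array([-.005,0,.026]); v=g-A; rad=np.hypot(v[0],v[2]); t0=np.arctan2(-v[0],v[2]); print(rad,t0)
plan([(c2w(A+[-rad*np.sin(t),g[1],rad*np.cos(t)]),r,1) for t in np.linspace(t0,1.42,17)[1:]],-1)
```

```text
t 4.75 gp cab [ -7.7  -1.6 156. ] z [ 0.655  0.272 -0.706] y [-0.389  0.921 -0.006] gap 0.0217 grip 31.017225086688995 F [ 4.6 -7.1 -7.2] J [-0.37  0.03 -0.86  0.05  0.51 -0.6 ]
0.1299855918726336 0.02047463402565493
-1,9,0,-8,0,0,0,
  -> tcp [0.585 0.008 0.142] err [0.6 0.2 0. ] cab gp [-20.  -2. 155.]
-1,9,0,-6,0,0,0,
  -> tcp [0.576 0.004 0.14 ] err [ 0.  -0.   0.4] cab gp [-30.  -2. 153.]
-1,9,0,-6,0,0,0,
  -> tcp [0.566 0.    0.138] err [-0.4 -0.2 -0.1] cab gp [-41.  -2. 151.]
-1,11,0,-5,0,0,0,
  -> tcp [ 0.556 -0.004  0.133] err [0.1 0.  0.5] cab gp [-52.  -2. 147.]
-1,10,0,-4,0,0,0,
  -> tcp [ 0.546 -0.008  0.129] err [-0.3 -0.2  0.2] cab gp [-62.  -2. 142.]
-1,11,0,-4,0,0,0,
  -> tcp [ 0.537 -0.012  0.124] err [ 0.2  0.1 -0.3] cab gp [-73.  -2. 137.]
-1,11,0,-2,0,0,0,
  -> tcp [ 0.528 -0.016  0.118] err [-0.  -0.  -0.2] cab gp [-82.  -2. 131.]
-1,11,0,-1,0,0,0,
  -> tcp [ 0.52  -0.019  0.111] err [-0.4 -0.1 -0.3] cab gp [-90.  -2. 124.]
-1,12,0,0,0,0,0,
  -> tcp [ 0.513 -0.022  0.102] err [-0.2  0.   0.4] cab gp [-99.  -2. 115.]
-1,11,0,0,0,0,0,
  -> tcp [ 0.506 -0.026  0.094] err [ 0.1  0.1 -0.4] cab gp [-107.   -2.  108.]
-1,11,0,2,0,0,0,
  -> tcp [ 0.5   -0.028  0.085] err [-0.3  0.  -0.3] cab gp [-113.   -2.   98.]
-1,11,0,3,0,0,0,
  -> tcp [ 0.495 -0.03   0.075] err [-0.5 -0.  -0.1] cab gp [-119.   -2.   89.]
-1,11,0,3,0,0,0,
  -> tcp [ 0.489 -0.033  0.065] err [ 0.   0.3 -0.4] cab gp [-124.   -2.   79.]
-1,11,0,5,0,0,0,
  -> tcp [ 0.486 -0.034  0.054] err [0.1 0.4 0.3] cab gp [-128.   -2.   67.]
-1,10,0,5,0,0,0,
  -> tcp [ 0.482 -0.036  0.043] err [ 0.4  0.6 -0. ] cab gp [-132.   -2.   57.]
-1,9,0,7,0,0,0,
  -> tcp [ 0.481 -0.036  0.032] err [-0.4  0.3  0.2] cab gp [-133.   -2.   45.]
```

Emit:
arm_command(
  moves=[-1,9,-1,-8,0,0,0,-1,9,-1,-6,0,0,0,-1,9,0,-6,0,0,0,-1,11,0,-5,0,0,0,-1,10,0,-4,0,0,0,-1,11,0,-4,0,0,0,-1,11,0,-2,0,0,0,-1,11,0,-1,0,0,0],
)

```text
clock: 5.75
tcp_pos: [0.5214, -0.0191, 0.1107]
orientation: [0.378, -0.186, 0.904, 0.076]
wrist_force: [0.6, 1.9, 4.5]
finger_gap: 0.0212
grip_force: 33.9
```

Run:
```python
from h import *
where()
```

```text
t 5.75 gp cab [-89.5  -2.1 124. ] z [ 0.655  0.277 -0.703] y [-0.394  0.919 -0.004] gap 0.0212 grip 33.869964480400085 F [0.6 1.9 4.5] J [-0.54 -0.03 -1.01  0.05  0.61 -0.78]
```

```bash
cat >> h.py <<'E'
_w=where
def where():
    _w(); s=get_state(); open("log.txt","a").write(" ".join("%.5f"%x for x in [*s["joint_pos"],*s["tcp_pos"]])+"\n")
E
python3 - <<'E'
from h import *
where()
A=np.array([-.005,0,.026]); rad=.1297; t0=np.arctan2(84.5,98)
plan([(c2w(A+[-rad*np.sin(t),-.002,rad*np.cos(t)]),tool(a),1) for t,a in zip(np.linspace(t0,1.43,10)[1:],np.linspace(44.7,75,10)[1:])],-1)
E
```

```text
t 5.75 gp cab [-89.5  -2.1 124. ] z [ 0.655  0.277 -0.703] y [-0.394  0.919 -0.004] gap 0.0212 grip 33.869964480400085 F [0.6 1.9 4.5] J [-0.54 -0.03 -1.01  0.05  0.61 -0.78]
-1,11,0,-1,0,0.06,0.01,
  -> tcp [ 0.514 -0.022  0.104] err [-0.2  0.1 -0.5] cab gp [-97.  -2. 118.]
-1,12,0,1,0,0.06,0,
  -> tcp [ 0.506 -0.026  0.095] err [ 0.2  0.2 -0.1] cab gp [-104.   -2.  110.]
-1,11,0,3,0,0.06,0,
  -> tcp [ 0.5   -0.028  0.086] err [-0.2 -0.   0.2] cab gp [-110.   -2.  101.]
-1,11,0,3,0,0.06,0,
  -> tcp [ 0.493 -0.031  0.077] err [ 0.4  0.2 -0.3] cab gp [-117.   -2.   93.]
-1,10,0,6,0,0.05,0,
  -> tcp [ 0.488 -0.033  0.066] err [-0.1 -0.1  0.4] cab gp [-121.   -2.   83.]
-1,9,0,6,0,0.06,0,
  -> tcp [ 0.483 -0.035  0.057] err [-0.3 -0.2  0.1] cab gp [-125.   -2.   74.]
-1,9,0,7,0,0.06,0,
  -> tcp [ 0.479 -0.037  0.047] err [0.4 0.  0. ] cab gp [-129.   -2.   64.]
-1,7,0,8,0,0.06,0,
  -> tcp [ 0.475 -0.038  0.037] err [ 0.2 -0.1 -0.3] cab gp [-132.   -2.   55.]
-1,6,0,9,0,0.06,0,
  -> tcp [ 0.473 -0.039  0.026] err [ 0.2 -0.2 -0.4] cab gp [-133.   -2.   45.]
```

Emit:
arm_command(
  moves=[-1,11,0,-1,0,0.06,0.01,-1,12,0,1,0,0.06,0,-1,11,0,3,0,0.06,0,-1,11,0,3,0,0.06,0],
)

```text
clock: 6.25
tcp_pos: [0.493, -0.0312, 0.0763]
orientation: [0.265, -0.189, 0.944, 0.055]
wrist_force: [8.0, 2.2, -1.4]
finger_gap: 0.0214
grip_force: 34.4
```

Run:
```python
from h import *
where()
```

```text
t 6.25 gp cab [-116.8   -2.1   92.5] z [ 0.48   0.204 -0.853] y [-0.387  0.922  0.003] gap 0.0214 grip 34.431583285331726 F [ 8.   2.2 -1.4] J [-0.48  0.01 -0.9   0.29  0.42 -0.8 ]
```

Emit:
arm_command(
  moves=[-1,10,0,6,0,0.05,0,-1,9,0,6,0,0.06,0,-1,9,0,7,0,0.06,0,-1,7,0,8,0,0.06,0,-1,6,0,9,0,0.06,0,-1,0,0,0,0,0,0],
)

```text
clock: 7.0
tcp_pos: [0.4714, -0.0404, 0.0245]
orientation: [0.124, -0.195, 0.973, 0.026]
wrist_force: [-2.2, -5.7, 0.5]
finger_gap: 0.0216
grip_force: 37.1
```

Run:
```python
from h import *
where()
from scipy.optimize import least_squares
D=[l.split() for l in open("log.txt")]; D=[[float(x) for x in l] for l in D]
def gp2tcp(g,z): return c2w(np.array(g)/1000)+.019*np.array(z)
D.append([1.068,.3135,.0455,1.304,0,1.431,.204,.5375,.2305])
D.append([-.48,-.23,-.84,.41,.55,-.69,.5161,.0004,.2148])
D.append([-.36,.03,-.86,.05,.51,-.6,.5964,.016,.1425])
D=np.array(D)
def fk(P,j):
    h,a0,L1,f1,L2,f2,L4,Lt,d=P
    j1,j2,j3,j4,j5=j[:5]; a=j2-j3+j4
    r=a0+L1*np.sin(j2+f1)+L2*np.cos(j2-j3+f2)+L4*np.cos(a)+Lt*np.cos(j5)*np.cos(a)
    z=h+L1*np.cos(j2+f1)-L2*np.sin(j2-j3+f2)-L4*np.sin(a)-Lt*np.cos(j5)*np.sin(a)
    l=d+Lt*np.sin(j5)
    return np.array([r*np.cos(j1)-l*np.sin(j1),r*np.sin(j1)+l*np.cos(j1),z])
P0=np.array([.15,0,.3,0,.3,0,.07,.2,.08])
s=least_squares(lambda P:np.r_[np.concatenate([(fk(P,x)-x[6:9])*1000 for x in D]),(P-P0)*3],P0)
print(s.x.round(3)); print(np.array([(fk(s.x,x)-x[6:9])*1000 for x in D]).round(1))
np.save("P.npy",s.x)
```

```text
t 7.0 gp cab [-135.1   -2.1   42.9] z [ 0.232  0.099 -0.968] y [-0.386  0.923  0.002] gap 0.0216 grip 37.094101309776306 F [-2.2 -5.7  0.5] J [-0.37  0.16 -0.76  0.47  0.18 -0.75]
[ 0.236 -0.01   0.511  0.02   0.416 -0.137  0.134  0.3    0.08 ]
[[-0.4  0.3  0.2]
 [ 0.3 -0.1  0.5]
 [ 0.2  0.1 -0.7]
 [ 0.  -0.1  0.1]
 [-0.7 -1.6 -0.3]
 [ 0.6  1.4  0.2]]
```

```bash
cat >> h.py <<'E'
from scipy.optimize import least_squares
def fk(P,j):
    h,a0,L1,f1,L2,f2,L4,Lt,d=P
    j1,j2,j3,j4,j5=j[:5]; a=j2-j3+j4
    r=a0+L1*np.sin(j2+f1)+L2*np.cos(j2-j3+f2)+L4*np.cos(a)+Lt*np.cos(j5)*np.cos(a)
    z=h+L1*np.cos(j2+f1)-L2*np.sin(j2-j3+f2)-L4*np.sin(a)-Lt*np.cos(j5)*np.sin(a)
    l=d+Lt*np.sin(j5)
    return np.array([r*np.cos(j1)-l*np.sin(j1),r*np.sin(j1)+l*np.cos(j1),z])
def zdir(j):
    a=j[1]-j[2]+j[3]; f=np.cos(j[4])*np.cos(a); s=np.sin(j[4])
    return np.array([f*np.cos(j[0])-s*np.sin(j[0]),f*np.sin(j[0])+s*np.cos(j[0]),-np.cos(j[4])*np.sin(a)])
LO=[-2.7,-.83,-1.0,-2.15,-1.44];HI=[2.7,1.65,1.23,2.3,1.46]
def ik(g,pitch,head):
    P=np.load("P.npy"); r=tool(pitch,head); z=r.apply([0,0,1]); t=np.array(g)+.019*z; best=None
    for x0 in([-.3,.2,-.6,.4,.3],[.5,.2,-.6,.4,.3],[.5,.2,-.6,.4,-.3]):
        s=least_squares(lambda j:np.r_[(fk(P,j)-t)*10,zdir(j)-z],x0,bounds=(LO,HI))
        if best is None or s.cost<best.cost: best=s
    return best.x,np.linalg.norm(best.fun)
E
python3 - <<'E'
from h import *
np.set_printoptions(precision=2,suppress=True)
T=np.array([.4562,.309,0])
for pitch in(15,25,35,45):
    for nm,pt,hs in(("pail",c2w([.045,.053,.093]),(10,23,36)),("lift",c2w([.045,.053,.120]),(10,23,36)),("out",c2w([-.09,.053,.15]),(10,23,36)),("triv",T+[0,0,.058],(-30,0,23,34,60,80)),("trivup",T+[0,0,.11],(-30,0,23,34,60,80))):
        for h in hs:
            j,e=ik(pt,pitch,h); print(pitch,nm,h,"OK" if e<.005 else "--",j,round(e,3))
E
```

```text
15 pail 10 -- [-0.2   0.23 -1.   -0.5   0.43] 0.431
15 pail 23 -- [-0.38  0.38 -1.   -0.62  0.88] 0.311
15 pail 36 -- [-0.43  0.49 -1.   -0.74  1.07] 0.144
15 lift 10 -- [-0.18  0.16 -1.   -0.46  0.39] 0.405
15 lift 23 -- [-0.37  0.3  -1.   -0.56  0.85] 0.295
15 lift 36 -- [-0.43  0.41 -1.   -0.68  1.06] 0.135
15 out 10 -- [-0.66  0.01 -1.    0.16  0.98] 0.526
15 out 23 -- [-0.74  0.17 -1.    0.17  1.22] 0.343
15 out 36 -- [-0.75  0.23 -1.    0.18  1.29] 0.142
15 triv -30 OK [ 0.95  0.62 -0.72 -0.13 -1.29] 0.0
15 triv 0 -- [ 0.9   0.57 -1.   -0.81 -1.03] 0.27
15 triv 23 -- [ 0.76  0.31 -1.   -0.48 -0.62] 0.563
15 triv 34 -- [ 0.18  0.18 -1.   -0.24  0.52] 0.605
15 triv 60 -- [-0.08  0.5  -1.   -0.41  1.19] 0.266
15 triv 80 OK [-0.09  0.56 -0.92 -0.2   1.3 ] 0.0
15 trivup -30 OK [ 0.95  0.51 -0.71 -0.01 -1.29] 0.0
15 trivup 0 -- [ 0.89  0.39 -1.   -0.65 -0.99] 0.256
15 trivup 23 -- [ 0.7   0.13 -1.   -0.34 -0.48] 0.521
15 trivup 34 -- [ 0.26  0.03 -1.   -0.17  0.37] 0.551
15 trivup 60 -- [-0.07  0.34 -1.   -0.28  1.16] 0.251
15 trivup 80 OK [-0.09  0.43 -0.9  -0.05  1.3 ] 0.0
25 pail 
[... 2542 characters left out ...]
0.15 -1.    0.17  0.55] 0.041
45 out 36 OK [-0.51 -0.07 -0.93  0.32  0.7 ] 0.0
45 triv -30 OK [ 0.8   0.39 -0.62  0.32 -0.76] 0.0
45 triv 0 OK [ 0.68  0.23 -0.99 -0.32 -0.46] 0.0
45 triv 23 -- [ 0.5   0.15 -1.   -0.25 -0.09] 0.123
45 triv 34 -- [ 0.38  0.14 -1.   -0.21  0.14] 0.132
45 triv 60 OK [ 0.15  0.2  -1.   -0.19  0.58] 0.004
45 triv 80 OK [ 0.08  0.3  -0.77  0.25  0.75] 0.0
45 trivup -30 OK [ 0.8   0.3  -0.58  0.45 -0.76] 0.0
45 trivup 0 OK [ 0.68  0.11 -0.94 -0.14 -0.46] 0.0
45 trivup 23 -- [ 0.49  0.03 -1.   -0.18 -0.07] 0.065
45 trivup 34 -- [ 0.37  0.02 -1.   -0.15  0.15] 0.073
45 trivup 60 OK [ 0.16  0.08 -0.95 -0.02  0.58] 0.0
45 trivup 80 OK [ 0.08  0.21 -0.72  0.4   0.75] 0.0
```

Run:
```python
from h import *
np.set_printoptions(precision=2,suppress=True)
T=np.array([.4562,.309,0])
for pitch,h in((30,42),(30,50),(35,42),(35,50)):
    z=tool(pitch,h).apply([0,0,1]); g=c2w([.041,.053,.081])
    for nm,pt,hh in(("pre",g-.12*z,h),("pre2",g-.06*z,h),("pail",g,h),("lift",g+[0,0,.023],h),("out",c2w([-.06,.053,.13]),h),("out",c2w([-.06,.053,.13]),h+10),("mid",c2w([-.04,.2,.13]),h+20),("triv",T+[0,0,.046],80),("triv",T+[0,0,.046],70),("back",T+[0,0,.046]-.13*tool(pitch,80).apply([0,0,1]),80)):
            j,e=ik(pt,pitch,hh); print(pitch,nm,hh,"OK" if e<.005 else "--",j,round(e,3))
```

```text
30 pre 42 OK [-0.63  0.15 -0.91  0.16  1.01] 0.0
30 pre2 42 OK [-0.5   0.25 -0.94 -0.14  0.96] 0.0
30 pail 42 OK [-0.38  0.36 -0.94 -0.38  0.89] 0.0
30 lift 42 OK [-0.38  0.31 -0.92 -0.31  0.89] 0.0
30 out 42 OK [-0.59  0.13 -1.    0.03  0.99] 0.0
30 out 52 OK [-0.6   0.23 -0.81  0.42  1.04] 0.0
30 mid 62 OK [-0.32  0.15 -0.95  0.18  1.02] 0.0
30 triv 80 OK [-0.03  0.43 -0.87  0.03  1.03] 0.0
30 triv 70 -- [-0.    0.39 -1.   -0.29  0.96] 0.039
30 back 80 OK [-0.31  0.34 -0.73  0.73  1.03] 0.0
30 pre 50 OK [-0.64  0.26 -0.72  0.49  1.04] 0.0
30 pre2 50 OK [-0.52  0.31 -0.78  0.19  1.02] 0.0
30 pail 50 OK [-0.41  0.39 -0.81 -0.08  0.98] 0.0
30 lift 50 OK [-0.41  0.34 -0.79 -0.02  0.98] 0.0
30 out 50 OK [-0.6   0.21 -0.85  0.35  1.04] 0.0
30 out 60 OK [-0.6   0.33 -0.66  0.72  1.04] 0.0
30 mid 70 OK [-0.33  0.24 -0.79  0.49  1.05] 0.0
30 triv 80 OK [-0.03  0.43 -0.87  0.03  1.03] 0.0
30 triv 70 -- [-0.    0.39 -1.   -0.29  0.96] 0.039
30 back 80 OK [-0.31  0.34 -0.73  0.73  1.03] 0.0
35 pre 42 OK [-0.58  0.11 -0.86  0.26  0.91] 0.0
35 pre2 42 OK [-0.46  0.2  -0.89 -0.    0.87] 0.0
35 pa
[... 191 characters left out ...]
0
35 mid 62 OK [-0.28  0.12 -0.91  0.26  0.93] 0.0
35 triv 80 OK [ 0.01  0.39 -0.84  0.09  0.94] 0.0
35 triv 70 -- [ 0.03  0.34 -1.   -0.25  0.86] 0.005
35 back 80 OK [-0.26  0.26 -0.73  0.7   0.95] 0.0
35 pre 50 OK [-0.6   0.21 -0.69  0.53  0.95] 0.0
35 pre2 50 OK [-0.49  0.27 -0.74  0.27  0.93] 0.0
35 pail 50 OK [-0.38  0.36 -0.76  0.03  0.89] 0.0
35 lift 50 OK [-0.38  0.31 -0.74  0.1   0.89] 0.0
35 out 50 OK [-0.57  0.17 -0.82  0.39  0.95] 0.0
35 out 60 OK [-0.57  0.28 -0.65  0.7   0.96] 0.0
35 mid 70 OK [-0.29  0.2  -0.78  0.51  0.96] 0.0
35 triv 80 OK [ 0.01  0.39 -0.84  0.09  0.94] 0.0
35 triv 70 -- [ 0.03  0.34 -1.   -0.25  0.86] 0.005
35 back 80 OK [-0.26  0.26 -0.73  0.7   0.95] 0.0
```

Run:
```python
from h import *
s=get_state(); r=rot(s["orientation"]); g0=s["tcp_pos"]-r.apply([0,0,.019])
a=tool(30,45); z=a.apply([0,0,1]); g=c2w([.041,.053,.081])
plan([(g0-.07*r.apply([0,0,1]),r,2),(g-.12*z,a,8),(g-.06*z,a,3),(g,a,4)],0.8)
```

```text
0.8,0,0,-35,0,0,0,
0.8,0,0,-35,0,0,0,
  -> tcp [ 0.455 -0.047  0.092] err [ 0. -0.  0.] cab gp [-153.   -2.  111.]
0.8,-14,3,-1,-0.03,-0.1,-0.04,
0.8,-14,2,0,-0.03,-0.1,-0.04,
0.8,-15,2,2,-0.03,-0.1,-0.04,
0.8,-14,1,3,-0.03,-0.1,-0.04,
0.8,-14,0,5,-0.03,-0.1,-0.04,
0.8,-13,0,6,-0.03,-0.09,-0.04,
0.8,-13,-1,7,-0.03,-0.1,-0.04,
0.8,-12,-2,8,-0.03,-0.09,-0.04,
  -> tcp [0.546 0.015 0.131] err [-0.   0.4  0.4] cab gp [-55.  14. 141.]
0.8,0,0,20,0,0,0,
0.8,0,0,20,0,0,0,
0.8,-1,0,20,0,0,0,
  -> tcp [0.583 0.052 0.102] err [-0.4  0.1 -0.3] cab gp [ -7.  33. 111.]
0.8,0,0,15,0,0,0,
0.8,0,0,15,0,0,0,
0.8,0,0,15,0,0,0,
0.8,0,0,15,0,0,0,
  -> tcp [0.62  0.089 0.072] err [-0.4  0.2 -0.2] cab gp [41. 53. 81.]
```

Emit:
arm_command(
  moves=[0.2,0,0,0,0,0,0,0.2,0,0,0,0,0,0],
)

```text
clock: 7.25
tcp_pos: [0.4717, -0.039, 0.0253]
orientation: [0.126, -0.195, 0.972, 0.028]
wrist_force: [-0.3, -0.5, -0.5]
finger_gap: 0.0514
grip_force: 0.0
```

Emit:
arm_command(
  moves=[0.3,0,0,-35,0,0,0,0.3,0,0,-35,0,0,0,0.8,-14,3,-1,-0.03,-0.1,-0.04,0.8,-14,2,0,-0.03,-0.1,-0.04,0.8,-15,2,2,-0.03,-0.1,-0.04,0.8,-14,1,3,-0.03,-0.1,-0.04,0.8,-14,0,5,-0.03,-0.1,-0.04,0.8,-13,0,6,-0.03,-0.09,-0.04],
)

```text
clock: 8.25
tcp_pos: [0.5237, 0.0009, 0.1226]
orientation: [0.389, -0.303, 0.856, 0.153]
wrist_force: [-0.6, -0.4, 0.0]
finger_gap: 0.077
grip_force: 0.0
```

Emit:
arm_command(
  moves=[0.8,-13,-1,7,-0.03,-0.1,-0.04,0.8,-12,-2,8,-0.03,-0.09,-0.04,0.8,0,0,0,0,0,0],
)

```text
clock: 8.62
tcp_pos: [0.5461, 0.0158, 0.1317]
orientation: [0.463, -0.331, 0.8, 0.191]
wrist_force: [-0.0, 0.2, 0.2]
finger_gap: 0.0764
grip_force: 0.0
```

Run:
```python
from h import *
where()
for n in("side","top"):
    p,d=read_camera(n); np.save(n+"2.npy",d); cv2.imwrite(f"pics/{n}2.png",p)
    P=cloud(n,d); C=w2c(P.reshape(-1,3)).reshape(P.shape)*1000; X,Y,Z=C[...,0],C[...,1],C[...,2]
    b=(p[...,0].astype(int)-p[...,2]>20)&(Z>30)&(X>0)&(X<100)&(abs(Y)<120); q=C[b]; print("blue",len(q),np.percentile(q,[2,50,98],0).round())
    f=(X<-40)&(X>-95)&(abs(Y)<125)&(Z>15)&(Z<60); q=C[f]; print("flap",len(q),np.polyfit(q[:,0],q[:,2],1))
p=cv2.imread("pics/side2.png")
cv2.imwrite("pics/s2.png",cv2.resize(p[150:290,280:440],None,fx=4,fy=4,interpolation=cv2.INTER_CUBIC))
a=tool(30,45); z=a.apply([0,0,1]); g=c2w([.041,.053,.081])
plan([(g-.115*z,a,1),(g-.06*z,a,3),(g,a,4)],0.8)
```

```text
t 8.62 gp cab [-54.8  14.2 141.1] z [ 0.614  0.612 -0.499] y [-0.707  0.707 -0.001] gap 0.0764 grip 0.0 F [-0.   0.2  0.2] J [-0.64  0.19 -0.84  0.28  1.03 -1.28]
blue 273 [[ 15.  25.  47.]
 [ 33.  53.  79.]
 [ 73.  79. 123.]]
flap 528 [-0.20841454 30.91594678]
blue 257 [[ 17.  26.  44.]
 [ 33.  50.  77.]
 [ 75.  79. 121.]]
flap 104 [-0.1678546  33.02785938]
0.8,1,0,5,0,0,0,
  -> tcp [0.549 0.019 0.129] err [-0.  -0.3 -0.1] cab gp [-51.  16. 139.]
0.8,0,0,18,0,0,0,
0.8,0,0,18,0,0,0,
0.8,0,0,19,0,0,0,
  -> tcp [0.583 0.052 0.102] err [-0.1 -0.3 -0.1] cab gp [ -7.  34. 111.]
0.8,0,0,15,0,0,0,
0.8,0,0,15,0,0,0,
0.8,0,0,15,0,0,0,
0.8,0,0,15,0,0,0,
  -> tcp [0.619 0.089 0.072] err [-0.2 -0.3 -0.2] cab gp [41. 53. 81.]
```

View pics/s2.png

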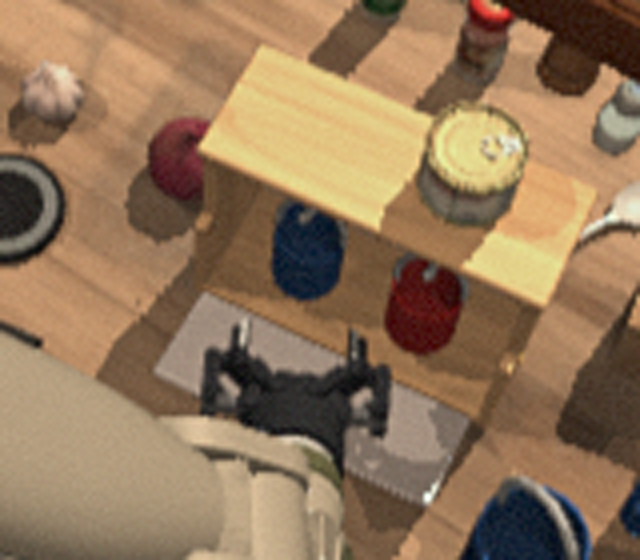

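The flap is folded down and both pails are hanging. The open fingers sit in front, aimed at the blue pail (crop 305,250), and the red pail is clear to the right.

Emit:
arm_command(
  moves=[0.8,1,0,5,0,0,0,0.8,0,0,18,0,0,0,0.8,0,0,18,0,0,0,0.8,0,0,19,0,0,0,0.8,0,0,15,0,0,0],
)

```text
clock: 9.35
tcp_pos: [0.5926, 0.0625, 0.0948]
orientation: [0.464, -0.333, 0.799, 0.19]
wrist_force: [-0.3, 0.5, -0.1]
finger_gap: 0.0767
grip_force: 0.0
```

Emit:
arm_command(
  moves=[0.8,0,0,15,0,0,0,0.8,0,0,15,0,0,0,0.8,0,0,15,0,0,0],
)

```text
clock: 9.72
tcp_pos: [0.6203, 0.09, 0.0726]
orientation: [0.464, -0.333, 0.799, 0.19]
wrist_force: [0.4, -0.7, 0.1]
finger_gap: 0.0769
grip_force: 0.0
```

Run:
```python
from h import *
where()
p,d=read_camera("side")
cv2.imwrite("pics/s3.png",cv2.resize(p[150:290,280:440],None,fx=4,fy=4,interpolation=cv2.INTER_CUBIC))
```

```text
t 9.72 gp cab [42.4 53.5 82.1] z [ 0.614  0.612 -0.497] y [-0.708  0.706 -0.005] gap 0.0769 grip 0.0 F [ 0.4 -0.7  0.1] J [-0.39  0.38 -0.91 -0.3   0.93 -0.88]
```

View pics/s3.png

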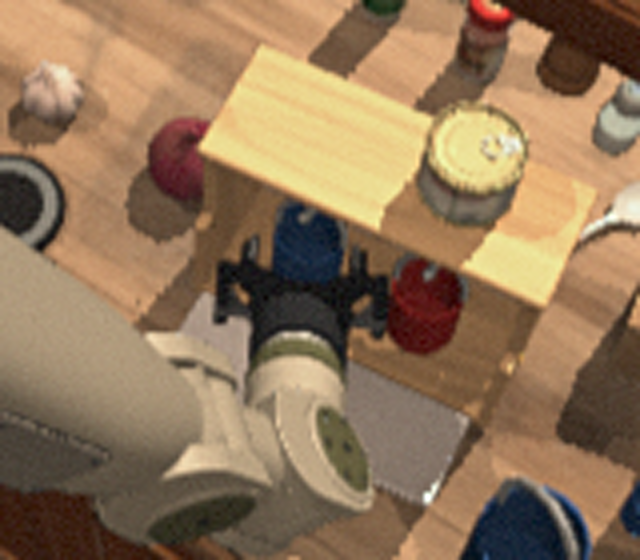

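The fingers straddle the blue pail around (310,260) without contact, and the red pail at (425,300) is untouched. I close now.

Emit:
arm_command(
  moves=[-1,0,0,0,0,0,0,-1,0,0,0,0,0,0,-1,0,0,0,0,0,0,-1,0,0,0,0,0,0],
  newtons=45,
)

```text
clock: 10.28
tcp_pos: [0.6199, 0.089, 0.0727]
orientation: [0.464, -0.332, 0.799, 0.19]
wrist_force: [-0.6, 0.4, 1.2]
finger_gap: 0.0578
grip_force: 47.1
```

Run:
```python
from h import *
where()
s=get_state(); r=rot(s["orientation"]); g=s["tcp_pos"]-r.apply([0,0,.019]); ex=RC.apply([1,0,0])
plan([(g+[0,0,.023],r,4),(g+[0,0,.023]-.06*ex,r,6),(g+[0,0,.04]-.125*ex,r,4)],-1)
```

```text
t 10.28 gp cab [41.7 52.8 82.1] z [ 0.615  0.613 -0.497] y [-0.708  0.707 -0.004] gap 0.0578 grip 47.08223521035876 F [-0.6  0.4  1.2] J [-0.39  0.38 -0.91 -0.3   0.93 -0.88]
-1,-5,0,-3,0,0,0,
-1,-5,0,-3,0,0,0,
-1,-5,0,-3,0,0,0,
-1,-5,0,-2,0,0,0,
  -> tcp [0.62  0.089 0.096] err [-0.2 -0.3  0.2] cab gp [ 42.  53. 105.]
-1,5,4,-8,0,0,0,
-1,5,4,-8,0,0,0,
-1,4,4,-8,0,0,0,
-1,5,3,-8,0,0,0,
-1,4,4,-8,0,0,0,
-1,5,3,-9,0,0,0,
  -> tcp [0.565 0.065 0.095] err [-0.   0.6  0.2] cab gp [-19.  52. 105.]
-1,4,6,-15,0,0,0,
-1,4,6,-15,0,0,0,
-1,3,6,-15,0,0,0,
-1,4,7,-16,0,0,0,
  -> tcp [0.504 0.04  0.113] err [0.6 0.2 0. ] cab gp [-84.  53. 122.]
```

Emit:
arm_command(
  moves=[-1,-5,0,-3,0,0,0,-1,-5,0,-3,0,0,0,-1,-5,0,-3,0,0,0,-1,-5,0,-3,0,0,0,-1,0,0,0,0,0,0],
)

```text
clock: 10.9
tcp_pos: [0.6199, 0.0888, 0.0964]
orientation: [0.464, -0.333, 0.799, 0.19]
wrist_force: [-0.1, -0.5, -1.8]
finger_gap: 0.0578
grip_force: 47.6
```

Run:
```python
from h import *
where()
for n in("side","top"):
    p,d=read_camera(n); cv2.imwrite(f"pics/{n}4.png",p)
    P=cloud(n,d); C=w2c(P.reshape(-1,3)).reshape(P.shape)*1000; X,Y,Z=C[...,0],C[...,1],C[...,2]
    b=(p[...,0].astype(int)-p[...,2]>20)&(Z>30)&(X>0)&(X<100)&(abs(Y)<120); q=C[b]; print("blue",len(q),np.percentile(q,[2,50,98],0).round())
```

```text
t 10.9 gp cab [ 41.6  52.6 105.9] z [ 0.615  0.612 -0.497] y [-0.708  0.706 -0.005] gap 0.0578 grip 47.61052114382068 F [-0.1 -0.5 -1.8] J [-0.4   0.32 -0.89 -0.22  0.93 -0.88]
blue 198 [[ 15.  26.  71.]
 [ 34.  57. 115.]
 [ 73.  82. 146.]]
blue 174 [[ 12.  27.  67.]
 [ 37.  51. 116.]
 [ 75.  81. 146.]]
```

Lifted 24 mm with the pail's weight on the wrist (1.8 N); now forward.

Emit:
arm_command(
  moves=[-1,5,4,-8,0,0,0,-1,5,4,-8,0,0,0,-1,4,4,-8,0,0,0,-1,5,3,-8,0,0,0,-1,4,4,-8,0,0,0,-1,5,3,-9,0,0,0,-1,4,6,-15,0,0,0],
)

```text
clock: 11.88
tcp_pos: [0.5487, 0.0579, 0.0996]
orientation: [0.464, -0.333, 0.799, 0.19]
wrist_force: [0.4, -0.6, -2.1]
finger_gap: 0.0576
grip_force: 47.8
```

Run:
```python
from h import *
np.set_printoptions(precision=2,suppress=True)
where()
s=get_state(); r=rot(s["orientation"])
T=np.array([.4562,.309,0]); off=np.array([0,0,0])
W=[(c2w([-.075,.053,.123]),30,50,4),(c2w([-.08,.19,.133]),30,72,6),(T+[0,0,.085],30,80,6)]
for p,a,h,n in W: print(ik(p,a,h))
plan([(p,tool(a,h),n) for p,a,h,n in W],-1)
```

```text
t 11.88 gp cab [-36.  52. 109.] z [ 0.61  0.61 -0.5 ] y [-0.71  0.71 -0.  ] gap 0.0576 grip 47.84050587284554 F [ 0.4 -0.6 -2.1] J [-0.54  0.23 -0.96 -0.02  1.   -1.11]
(array([-0.64,  0.22, -0.86,  0.38,  1.04]), np.float64(3.5760367747202443e-13))
(array([-0.42,  0.25, -0.77,  0.72,  1.04]), np.float64(3.509293849940527e-14))
(array([-0.03,  0.34, -0.84,  0.14,  1.03]), np.float64(1.3483611784316361e-15))
-1,1,4,-10,-0.02,0,-0.01,
-1,2,5,-9,-0.02,0,-0.01,
-1,1,5,-9,-0.02,0,-0.01,
-1,1,4,-9,-0.02,0,-0.01,
  -> tcp [0.51 0.04 0.11] err [-0.6 -0.3 -0.1] cab gp [-74.  53. 123.]
-1,-6,22,7,-0.05,0,-0.03,
-1,-7,21,8,-0.06,0,-0.03,
-1,-7,20,10,-0.05,0,-0.03,
-1,-8,20,11,-0.06,0,-0.03,
-1,-9,19,12,-0.05,0,-0.04,
-1,-9,18,13,-0.06,0,-0.03,
  -> tcp [0.45 0.17 0.12] err [ 0.3 -0.6  0.1] cab gp [-80. 191. 133.]
-1,-5,6,26,-0.02,0,-0.01,
-1,-6,5,26,-0.02,0,-0.01,
-1,-5,5,26,-0.02,0,-0.01,
-1,-6,4,25,-0.02,0,-0.01,
-1,-6,4,26,-0.02,0,-0.01,
-1,-5,4,26,-0.02,0,-0.02,
  -> tcp [0.46 0.33 0.07] err [ 0.3 -0.3  0.4] cab gp [ -8. 326.  85.]
```

Emit:
arm_command(
  moves=[-1,1,4,-10,-0.02,0,-0.01,-1,2,5,-9,-0.02,0,-0.01,-1,1,5,-9,-0.02,0,-0.01,-1,1,4,-9,-0.02,0,-0.01,-1,-6,22,7,-0.05,0,-0.03,-1,-7,21,8,-0.06,0,-0.03,-1,-7,20,10,-0.05,0,-0.03,-1,-8,20,11,-0.06,0,-0.03],
)

```text
clock: 12.88
tcp_pos: [0.4693, 0.1299, 0.1205]
orientation: [0.423, -0.461, 0.732, 0.27]
wrist_force: [1.2, -0.4, -2.1]
finger_gap: 0.0577
grip_force: 47.9
```

Emit:
arm_command(
  moves=[-1,-9,19,12,-0.05,0,-0.04,-1,-9,18,13,-0.06,0,-0.03,-1,-5,6,26,-0.02,0,-0.01,-1,-6,5,26,-0.02,0,-0.01,-1,-5,5,26,-0.02,0,-0.01,-1,-6,4,25,-0.02,0,-0.01,-1,-6,4,26,-0.02,0,-0.01,-1,0,0,0,0,0,0],
)

```text
clock: 13.88
tcp_pos: [0.4575, 0.3014, 0.0835]
orientation: [0.387, -0.546, 0.671, 0.32]
wrist_force: [-0.2, -0.6, -2.0]
finger_gap: 0.0576
grip_force: 49.4
```

Run:
```python
from h import *
where(); s=get_state(); r=rot(s["orientation"]); g=s["tcp_pos"]-r.apply([0,0,.019]); print("gp",g.round(4))
for n in("side","top"):
    p,d=read_camera(n); cv2.imwrite(f"pics/{n}5.png",p); P=cloud(n,d)
    u,v=proj(n,g)[0].astype(int); print(n,u,v)
    b=(p[...,0].astype(int)-p[...,2]>20)&(P[...,2]>.03)&(np.hypot(*(P[...,:2]-g[:2]).transpose(2,0,1))<.07); q=P[b]
    print("blue",len(q),np.percentile(q,[2,50,98],0).round(3), "rim z",q[:,2].max())
    rim=q[q[:,2]>np.percentile(q[:,2],98)-.008]; print("rim",len(rim),cv2.minEnclosingCircle((rim[:,:2]*1000).astype(np.float32)))
    k=5 if n=="top" else 4
    if n=="side": cv2.imwrite("pics/s5.png",cv2.resize(p[max(v-75,0):v+65,max(u-80,0):u+80],None,fx=4,fy=4,interpolation=cv2.INTER_CUBIC))
```

```text
t 13.88 gp cab [-18.9 304.2  92.9] z [ 0.169  0.851 -0.497] y [-0.98   0.199  0.007] gap 0.0576 grip 49.39261212451214 F [-0.2 -0.6 -2. ] J [-0.08  0.32 -0.85  0.21  1.04 -1.34]
gp [0.4543 0.2852 0.0929]
side 282 194
blue 155 [[0.444 0.262 0.06 ]
 [0.468 0.312 0.102]
 [0.481 0.32  0.132]] rim z 0.13533447790456954
rim 25 ((456.771484375, 289.5000305175781), 28.41767692565918)
top 276 218Traceback (most recent call last):
  File "<stdin>", line 7, in <module>
    return _quantile_unchecked(
        a, q, axis, out, overwrite_input, method, keepdims, weights)
    return _ureduce(a,
                    func=_quantile_ureduce_func,
    ...<5 lines>...
                    overwrite_input=overwrite_input,
                    method=method)
    r = func(a, **kwargs)
    result = _quantile(arr,
                       quantiles=q,
    ...<2 lines>...
                       out=out,
                       weights=wgt)
    slices_having_nans = np.isnan(arr[-1, ...])
                                  ~~~^^^^^^^^^
IndexError: index -1 is out of bounds for axis 0 with size 0
```

View pics/s5.png

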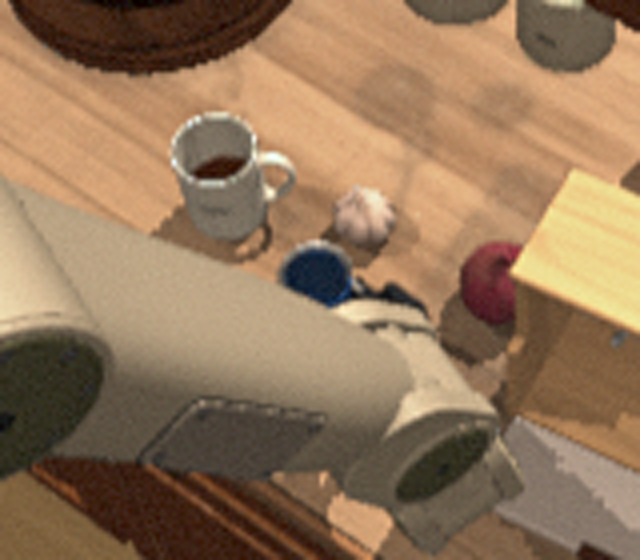

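The pail hangs upright in the grip, its rim at crop (318,272), next to the trivet and clear of the garlic and mug. I lower it.

Run:
```python
from h import *
s=get_state(); r=rot(s["orientation"]); g=s["tcp_pos"]-r.apply([0,0,.019])
print(ik([.4555,.306,.047],29.8,79))
r2=tool(30,80)
plan([(np.array([.4555,.306,.085]),r2,3),(np.array([.4555,.306,.055]),r2,4),(np.array([.4555,.306,.048]),r2,4),(np.array([.4555,.306,.046]),r2,2)],-1)
```

```text
(array([-0.03311137,  0.42063098, -0.88512059, -0.00447908,  1.02910279]), np.float64(4.096846512509518e-11))
-1,-1,1,8,-0.01,0,-0.01,
-1,-1,1,7,-0.01,0,-0.01,
-1,-2,2,8,0,0,0,
  -> tcp [0.458 0.323 0.076] err [ 0.2 -0.4 -0.3] cab gp [-10. 323.  85.]
-1,7,0,4,0,0,0,
-1,6,0,4,0,0,0,
-1,7,0,3,0,0,0,
-1,6,0,4,0,0,0,
  -> tcp [0.458 0.323 0.046] err [ 0.2 -0.5 -0.3] cab gp [-10. 323.  55.]
-1,2,0,1,0,0,0,
-1,2,0,1,0,0,0,
-1,1,0,1,0,0,0,
-1,2,0,0,0,0,0,
  -> tcp [0.458 0.322 0.038] err [0.3 0.4 0.3] cab gp [-10. 323.  48.]
-1,1,0,1,0,0,0,
-1,0,0,0,0,0,0,
  -> tcp [0.458 0.322 0.037] err [ 0.3  0.  -0.4] cab gp [-10. 323.  46.]
```

Emit:
arm_command(
  moves=[-1,-1,1,8,-0.01,0,-0.01,-1,-1,1,7,-0.01,0,-0.01,-1,-2,2,8,0,0,0,-1,7,0,4,0,0,0,-1,6,0,4,0,0,0,-1,7,0,3,0,0,0,-1,6,0,4,0,0,0],
)

```text
clock: 14.85
tcp_pos: [0.4586, 0.3226, 0.0451]
orientation: [0.385, -0.556, 0.663, 0.322]
wrist_force: [0.0, -0.0, -1.4]
finger_gap: 0.0581
grip_force: 49.3
```

Emit:
arm_command(
  moves=[-1,2,0,1,0,0,0,-1,2,0,1,0,0,0,-1,1,0,1,0,0,0,-1,2,0,0,0,0,0],
)

```text
clock: 15.35
tcp_pos: [0.4585, 0.3222, 0.0386]
orientation: [0.385, -0.556, 0.662, 0.322]
wrist_force: [-0.4, 1.8, 3.5]
finger_gap: 0.0578
grip_force: 49.1
```

Run:
```python
from h import *
where(); s=get_state(); r=rot(s["orientation"]); g=s["tcp_pos"]-r.apply([0,0,.019]); print("gp",g.round(4))
p,d=read_camera("side"); P=cloud("side",d)
b=(p[...,0].astype(int)-p[...,2]>20)&(P[...,2]>.02)&(np.hypot(*(P[...,:2]-g[:2]).transpose(2,0,1))<.07); q=P[b]
rim=q[q[:,2]>np.percentile(q[:,2],98)-.008]; print("rim",len(rim),q[:,2].max(),cv2.minEnclosingCircle((rim[:,:2]*1000).astype(np.float32)))
```

```text
t 15.35 gp cab [ -9.5 322.8  48.1] z [ 0.152  0.855 -0.496] y [-0.985  0.174 -0.001] gap 0.0578 grip 49.11200174458173 F [-0.4  1.8  3.5] J [-0.04  0.43 -0.88  0.02  1.04 -1.29]
gp [0.4557 0.306  0.0481]
rim 16 0.08726287819980483 ((463.4747314453125, 309.91015625), 26.767215728759766)
```

Contact shows, with the force going from -2 to +3.5 N. I settle 1 mm further and release.

Emit:
arm_command(
  moves=[-1,1,0,0,0,0,0,-1,0,0,0,0,0,0,-1,0,0,0,0,0,0],
)

```text
clock: 15.78
tcp_pos: [0.4585, 0.3221, 0.0387]
orientation: [0.386, -0.556, 0.662, 0.323]
wrist_force: [-2.2, 2.2, 5.3]
finger_gap: 0.0582
grip_force: 49.0
```

Emit:
arm_command(
  moves=[0.6,0,0,0,0,0,0,0.8,0,0,0,0,0,0,0.8,0,0,0,0,0,0],
)

```text
clock: 16.15
tcp_pos: [0.4583, 0.3214, 0.0372]
orientation: [0.385, -0.556, 0.663, 0.322]
wrist_force: [0.3, -0.1, 0.1]
finger_gap: 0.0768
grip_force: 0.0
```

Run:
```python
from h import *
where()
s=get_state(); r=rot(s["orientation"]); g=s["tcp_pos"]-r.apply([0,0,.019]); z=r.apply([0,0,1])
for q,a,h in((g-.08*z,30,80),(g-.16*z,30,80),(c2w([-.14,.06,.15]),60,45),(c2w([-.155,-.002,.112]),75,23)): print(ik(q,a,h))
plan([(g-.08*z,tool(30,80),4),(g-.16*z,tool(30,80),4),(c2w([-.14,.06,.15]),tool(60,45),7),(c2w([-.155,-.002,.112]),tool(75,23),5)],0.8)
```

```text
t 16.15 gp cab [-10.  322.2  46.6] z [ 0.152  0.854 -0.497] y [-0.985  0.175 -0.   ] gap 0.0768 grip 0.0 F [ 0.3 -0.1  0.1] J [-0.04  0.43 -0.88  0.02  1.03 -1.3 ]
(array([-0.20826102,  0.35594926, -0.78561703,  0.48757146,  1.04621331]), np.float64(3.629436548352644e-12))
(array([-0.38519857,  0.33930102, -0.68346427,  0.89552459,  1.01008916]), np.float64(2.1190832135083403e-14))
(array([-0.48074873, -0.06817208, -0.76626443,  0.70122353,  0.49721098]), np.float64(1.1432341004841432e-15))
(array([-0.40965245,  0.02216705, -0.70553659,  0.66060457,  0.18877074]), np.float64(8.62132366581502e-15))
0.8,0,0,-20,0,0,0,
0.8,0,0,-20,0,0,0,
0.8,0,0,-20,0,0,0,
0.8,0,0,-20,0,0,0,
  -> tcp [0.446 0.253 0.077] err [-0.  -0.  -0.1] cab gp [-48. 264.  86.]
0.8,0,0,-20,0,0,0,
0.8,0,0,-20,0,0,0,
0.8,0,0,-20,0,0,0,
0.8,0,0,-20,0,0,0,
  -> tcp [0.434 0.185 0.117] err [-0.  -0.  -0.1] cab gp [-86. 206. 126.]
0.8,9,-6,-21,0.06,0.07,0.06,
0.8,10,-7,-20,0.06,0.07,0.06,
0.8,11,-9,-19,0.06,0.07,0.06,
0.8,12,-11,-17,0.06,0.08,0.06,
0.8,13,-13,-16,0.07,0.07,0.07,
0.8,13,-15,-14,0.06,0.08,0.06,
0.8,12,-16,-11,0.07,0.07,0.07,
  -> tcp [0.445 0.02  0.133] err [-0.  -0.4  0.1] cab gp [-140.   60.  150.]
0.8,11,-11,3,0.03,0.05,0.07,
0.8,10,-11,3,0.03,0.05,0.07,
0.8,10,-12,5,0.03,0.05,0.07,
0.8,8,-13,5,0.03,0.06,0.07,
0.8,7,-13,6,0.02,0.05,0.07,
  -> tcp [ 0.453 -0.048  0.094] err [-0.1  0.1  0. ] cab gp [-155.   -2.  112.]
```

Emit:
arm_command(
  moves=[0.8,0,0,-20,0,0,0,0.8,0,0,-20,0,0,0,0.8,0,0,-20,0,0,0,0.8,0,0,-20,0,0,0,0.8,0,0,-20,0,0,0,0.8,0,0,-20,0,0,0,0.8,0,0,-20,0,0,0,0.8,0,0,-20,0,0,0],
)

```text
clock: 17.15
tcp_pos: [0.4339, 0.1841, 0.117]
orientation: [0.385, -0.556, 0.663, 0.322]
wrist_force: [0.5, -0.1, 0.7]
finger_gap: 0.0767
grip_force: 0.0
```

Emit:
arm_command(
  moves=[0.4,9,-6,-21,0.06,0.07,0.06,0,10,-7,-20,0.06,0.07,0.06,0,11,-9,-19,0.06,0.07,0.06,0,12,-11,-17,0.06,0.08,0.06,0,13,-13,-16,0.07,0.07,0.07,0,13,-15,-14,0.06,0.08,0.06,0,12,-16,-11,0.07,0.07,0.07],
)

```text
clock: 18.02
tcp_pos: [0.4449, 0.0191, 0.1337]
orientation: [0.24, -0.366, 0.894, 0.097]
wrist_force: [0.2, 0.3, -0.0]
finger_gap: 0.0432
grip_force: 0.0
```

Emit:
arm_command(
  moves=[0,11,-11,3,0.03,0.05,0.07,0,10,-11,3,0.03,0.05,0.07,0,10,-12,5,0.03,0.05,0.07,0,8,-13,5,0.03,0.06,0.07,0,7,-13,6,0.02,0.05,0.07,0,0,0,0,0,0,0],
)

```text
clock: 18.77
tcp_pos: [0.4535, -0.0479, 0.0933]
orientation: [0.128, -0.199, 0.971, 0.029]
wrist_force: [-0.9, 0.3, 0.6]
finger_gap: 0.0425
grip_force: 0.0
```

Run:
```python
from h import *
where()
for n in("side","top"):
    p,d=read_camera(n); cv2.imwrite(f"pics/{n}6.png",p); P=cloud(n,d)
    b=(p[...,0].astype(int)-p[...,2]>20)&(P[...,2]>.02)&(np.hypot(P[...,0]-.456,P[...,1]-.309)<.07); q=P[b]
    if len(q)>9: rim=q[(q[:,2]>.077)&(q[:,2]<.092)]; print(n,len(rim),cv2.minEnclosingCircle((rim[:,:2]*1000).astype(np.float32)))
p=cv2.imread("pics/top6.png"); cv2.imwrite("pics/t6.png",cv2.resize(p[120:280,200:440],None,fx=3.3,fy=3.3,interpolation=cv2.INTER_CUBIC))
g=[-.1345,-.002,.0435]
plan([(c2w([-.1525,-.001,.113]),tool(75),1),(c2w(g),tool(75),6)],0)
```

```text
t 18.77 gp cab [-154.6   -2.2  111.7] z [ 0.236  0.107 -0.966] y [-0.393  0.919  0.005] gap 0.0425 grip 0.0 F [-0.9  0.3  0.6] J [-0.41  0.03 -0.7   0.67  0.19 -0.8 ]
side 48 ((453.5912780761719, 310.588134765625), 30.386831283569336)
top 43 ((454.273681640625, 311.2786560058594), 29.83706283569336)
0,-3,0,0,0.01,0,0,
  -> tcp [ 0.456 -0.046  0.094] err [-0.5  0.3  0.4] cab gp [-152.   -1.  113.]
0,0,0,12,0,0,0,
0,0,0,12,0,0,0,
0,0,0,12,0,0,0,
0,0,0,12,0,0,0,
0,0,0,12,0,0,0,
0,1,0,11,0,0,0,
  -> tcp [ 0.472 -0.04   0.025] err [ 0.3 -0.2 -0.3] cab gp [-135.   -2.   44.]
```

View pics/t6.png

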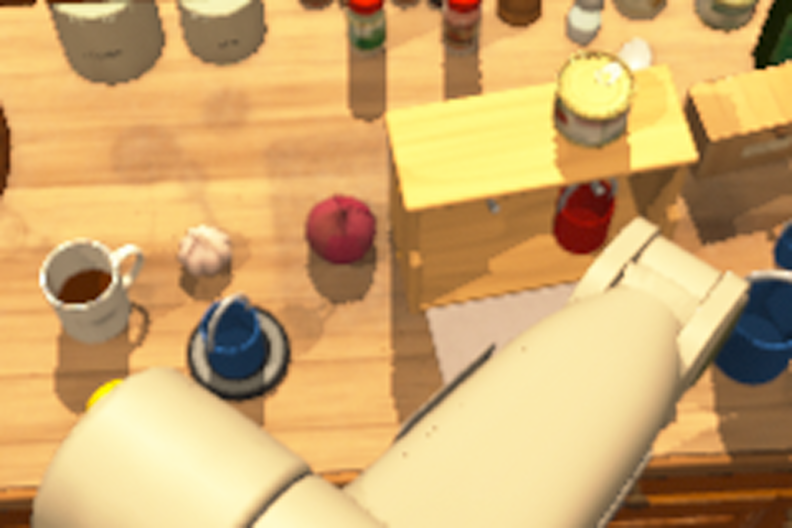

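The pail stands upright in the middle of the trivet (crop 237,345) and the red pail still hangs. I now take the tab again.

Emit:
arm_command(
  moves=[0,-3,0,0,0.01,0,0,0,0,0,12,0,0,0,0,0,0,12,0,0,0,0,0,0,12,0,0,0,0,0,0,12,0,0,0,0,0,0,12,0,0,0,0,1,0,11,0,0,0],
)

```text
clock: 19.75
tcp_pos: [0.4723, -0.0402, 0.0247]
orientation: [0.129, -0.198, 0.972, 0.024]
wrist_force: [-0.4, 0.7, -0.7]
finger_gap: 0.043
grip_force: 0.0
```

Emit:
arm_command(
  moves=[-1,0,0,0,0,0,0,-1,0,0,0,0,0,0,-1,0,0,0,0,0,0,-1,0,0,0,0,0,0],
  newtons=30,
)

```text
clock: 20.25
tcp_pos: [0.4719, -0.0404, 0.0257]
orientation: [0.128, -0.198, 0.972, 0.024]
wrist_force: [-1.2, -1.9, -2.0]
finger_gap: 0.0214
grip_force: 33.1
```

Run:
```python
from h import *
where()
s=get_state(); r=rot(s["orientation"]); g=w2c(s["tcp_pos"]-r.apply([0,0,.019])); A=np.array([-.005,0,.026]); v=g-A; rad=np.hypot(v[0],v[2]); t0=np.arctan2(-v[0],v[2]); print(rad,t0)
ts=np.linspace(t0,-.0,19)[1:]
rad=np.linspace(rad,.1297,6).tolist()+[.1297]*20
plan([(c2w(A+[-q*np.sin(t),g[1],q*np.cos(t)]),tool(np.interp(t,[.7,t0],[45,75])),1) for q,t in zip(rad,ts)],-1)
```

```text
t 20.25 gp cab [-134.8   -2.3   44. ] z [ 0.24   0.097 -0.966] y [-0.39   0.921 -0.005] gap 0.0214 grip 33.092960715293884 F [-1.2 -1.9 -2. ] J [-0.37  0.15 -0.77  0.46  0.18 -0.75]
0.13101328195581616 1.4327668686675437
-1,-6,0,-9,-0.01,-0.06,0,
  -> tcp [ 0.475 -0.039  0.036] err [-0.6 -0.2  0.3] cab gp [-132.   -2.   54.]
-1,-7,0,-9,0.01,-0.05,0,
  -> tcp [ 0.479 -0.038  0.047] err [-0.5 -0.1 -0.1] cab gp [-129.   -2.   64.]
-1,-8,0,-8,0,-0.06,0,
  -> tcp [ 0.483 -0.036  0.057] err [-0.3 -0.1 -0.3] cab gp [-126.   -2.   74.]
-1,-9,0,-7,0,-0.06,0,
  -> tcp [ 0.488 -0.034  0.067] err [-0.2 -0.1 -0.5] cab gp [-122.   -2.   84.]
-1,-9,0,-5,0,-0.05,0,
  -> tcp [ 0.493 -0.031  0.076] err [0.3 0.1 0.3] cab gp [-117.   -2.   92.]
-1,-11,0,-4,0,-0.06,0,
  -> tcp [ 0.499 -0.029  0.085] err [-0.2 -0.2  0.3] cab gp [-111.   -2.  101.]
-1,-11,0,-4,0,-0.06,0,
  -> tcp [ 0.506 -0.026  0.094] err [ 0.2 -0.1 -0.4] cab gp [-105.   -2.  109.]
-1,-11,0,-1,0,-0.05,0,
  -> tcp [ 0.513 -0.023  0.102] err [-0.1 -0.2  0.4] cab gp [-97.  -2. 116.]
-1,-12,0,-1,0,-0.06,0,
  -> tcp [ 0.521 -0.019  0.111] err 
[... 182 characters left out ...]
 0.122] err [ 0.1 -0.2  0.2] cab gp [-74.  -2. 136.]
-1,-10,0,3,0,0,0,
  -> tcp [ 0.544 -0.009  0.127] err [-0.1 -0.3  0.4] cab gp [-64.  -2. 141.]
-1,-10,0,3,0,0,0,
  -> tcp [ 0.553 -0.006  0.132] err [ 0.  -0.2 -0.2] cab gp [-55.  -2. 146.]
-1,-9,0,4,0,0,0,
  -> tcp [ 0.561 -0.002  0.136] err [ 0.5 -0.1 -0.1] cab gp [-46.  -2. 149.]
-1,-9,0,5,0,0,0,
  -> tcp [0.57  0.002 0.139] err [ 0.5 -0.  -0. ] cab gp [-36.  -2. 152.]
-1,-9,0,6,0,0,0,
  -> tcp [0.58  0.006 0.141] err [ 0.  -0.2 -0.1] cab gp [-25.  -2. 154.]
-1,-8,0,6,0,0,0,
  -> tcp [0.589 0.01  0.142] err [ 0.3 -0.1 -0.2] cab gp [-16.  -2. 156.]
-1,-8,0,7,0,0,0,
  -> tcp [0.599 0.014 0.143] err [ 0.1 -0.2 -0.5] cab gp [ -5.  -2. 156.]
```

Emit:
arm_command(
  moves=[-1,-6,0,-9,0,-0.06,0,-1,-7,0,-9,0,-0.05,0,-1,-8,0,-8,0,-0.06,0,-1,-9,0,-7,0,-0.06,0,-1,-9,0,-5,0,-0.05,0,-1,-11,0,-4,0,-0.06,0,-1,-11,0,-4,0,-0.06,0,-1,-11,0,-1,0,-0.05,0],
)

```text
clock: 21.25
tcp_pos: [0.5125, -0.023, 0.1016]
orientation: [0.342, -0.187, 0.919, 0.067]
wrist_force: [-3.3, -3.5, -2.3]
finger_gap: 0.0216
grip_force: 32.6
```

Emit:
arm_command(
  moves=[-1,-12,0,-1,0,-0.06,0,-1,-10,0,1,0,-0.01,0,-1,-10,0,2,0,0,0,-1,-10,0,3,0,0,0,-1,-10,0,3,0,0,0,-1,-9,0,4,0,0,0,-1,-9,0,5,0,0,0,-1,-9,0,6,0,0,0],
)

```text
clock: 22.25
tcp_pos: [0.5811, 0.0064, 0.1412]
orientation: [0.374, -0.185, 0.906, 0.074]
wrist_force: [-3.1, -2.8, 0.1]
finger_gap: 0.0216
grip_force: 31.9
```

Run:
```python
from h import *
where()
plan([(c2w([-.004,-.002,.156]),tool(45),3)],-1)
```

```text
t 22.25 gp cab [-24.5  -1.9 154.7] z [ 0.651  0.272 -0.709] y [-0.39   0.921 -0.005] gap 0.0216 grip 31.880217790603638 F [-3.1 -2.8  0.1] J [-0.4   0.01 -0.88  0.07  0.53 -0.63]
-1,-5,0,4,0,0,0,
-1,-5,0,5,0,0,0,
-1,-5,0,4,0,0,0,
  -> tcp [0.599 0.014 0.143] err [ 0.7  0.2 -0. ] cab gp [ -5.  -2. 156.]
```

Emit:
arm_command(
  moves=[-1,-5,0,4,0,0,0,-1,-5,0,5,0,0,0,-1,-4,0,4,0,0,0,-1,-1,0,2,0,0,0,-1,0,0,0,0,0,0],
)

```text
clock: 22.88
tcp_pos: [0.6015, 0.0151, 0.1427]
orientation: [0.376, -0.186, 0.905, 0.074]
wrist_force: [-4.0, 1.6, 6.6]
finger_gap: 0.0214
grip_force: 32.3
```

Run:
```python
from h import *
where()
```

```text
t 22.88 gp cab [ -2.3  -1.8 156.1] z [ 0.653  0.274 -0.706] y [-0.392  0.92  -0.006] gap 0.0214 grip 32.267986536026 F [-4.   1.6  6.6] J [-0.36  0.04 -0.85  0.05  0.51 -0.6 ]
```

Emit:
arm_command(
  moves=[-1,-2,0,2,0,0,0,-1,0,0,0,0,0,0,0,0,0,0,0,0,0,0,0,0,0,0,0,0,0,0,0,-20,0,0,0,0,0,0,-30,0,0,0,0,0,0,-30,0,0,0,0,0,0,0,0,0,0],
)

```text
clock: 23.88
tcp_pos: [0.5512, -0.0069, 0.1993]
orientation: [0.376, -0.185, 0.905, 0.073]
wrist_force: [-0.1, 0.4, 0.3]
finger_gap: 0.0427
grip_force: 0.0
```

Run:
```python
from h import *
where()
for n in("side","top"):
    p,d=read_camera(n); cv2.imwrite(f"pics/{n}7.png",p); C=w2c(cloud(n,d).reshape(-1,3)).reshape(400,640,3)*1000; X,Y,Z=C[...,0],C[...,1],C[...,2]
    f=(abs(X+5)<25)&(abs(Y)<118)&(Z>116)&(Z<126); q=C[f]; print(n,"edge",len(q),np.median(q,0))
    f=(abs(X+5)<30)&(abs(Y)<20)&(Z>130)&(Z<185); q=C[f]; print("tab",len(q),np.percentile(q,[5,50,95],0).round(1) if len(q) else "")
p=cv2.imread("pics/side7.png"); cv2.imwrite("pics/s7.png",cv2.resize(p[130:290,220:440],None,fx=3.5,fy=3.5,interpolation=cv2.INTER_CUBIC))
```

```text
t 23.88 gp cab [-57.2  -2.4 212.8] z [ 0.653  0.271 -0.707] y [-0.39   0.921 -0.007] gap 0.0427 grip 0.0 F [-0.1  0.4  0.3] J [-0.46 -0.14 -0.83  0.3   0.56 -0.69]
side edge 200 [ -5.67730583 -26.25864696 120.72909971]
tab 62 [[-11.4 -10.1 134.4]
 [ -8.9  -0.7 161. ]
 [ -1.9   8.8 173.7]]
top edge 172 [ -3.12767346  17.13396547 120.82887531]
tab 53 [[ -9.8 -10.1 135.3]
 [ -6.5  -0.6 163.4]
 [  2.3   9.8 171.3]]
```

View pics/s7.png

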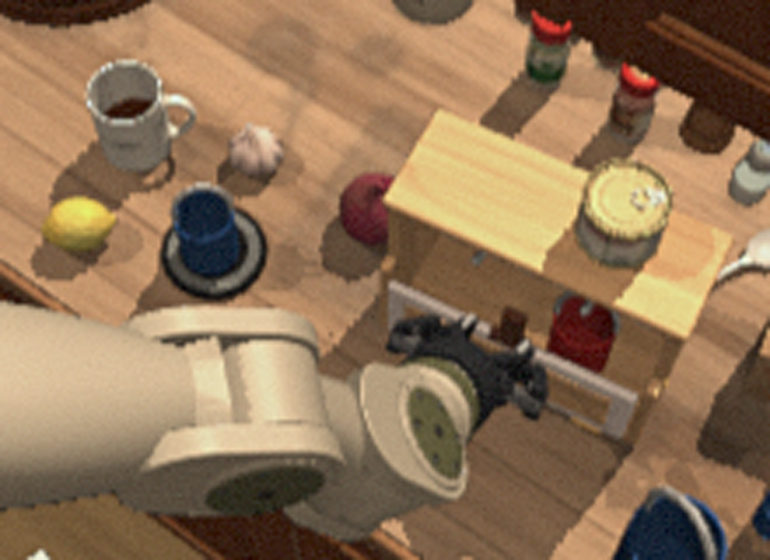

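The flap is upright and shut: the tab at crop (510,325) is level with its starting place, even about 3 mm further in. The pail stands on the trivet at (207,230), the red pail hangs, and the arm is clear.

```bash
python3 -c "
from workcell import *
print(hand_in())"
```

```text
the job is handed in; nothing more can be done
None
```

I handed the job in at about 24 s: the blue pail stands upright about 3 mm from the trivet's centre, the flap is shut, the red pail still hangs on its hook, and the bystanders look undisturbed in the last picture; `hand_in` returned no verdict.

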